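# Open the film-roll tote and hold its gate wide

## Task

Open the film-roll tote so that a workmate can lift a roll out: squeeze the red catch until both its tabs are in, then squeeze the blue catch the same way, then take the gate by its black upright post and swing it out past its detent until it stands about square to the tote's front. The gate is sprung and comes back if let go, so finish while still holding the post, with the gate wide open and still. Leave the spray bottle, the knife and the tape roll where they are.

Things in the scene. Friction and masses are not known exactly. Their poses are not given: they have to be found in the camera images.
- tote: Low wooden tote, fixed, 300 mm wide (y), 212 mm deep, two black film rolls in it. Origin on the table under the middle of the closed gate (hinge at x 0, y +130 mm); x points from the gate into the tote, away from the robot, y to the hinge side, z up. A dark steel rail behind the gate (x 14 to 48 mm, top at 95 mm) carries both catches. A 6 mm sill plate in front holds the detent ball.
- red_catch: Red squeeze catch on the steel rail. Origin on the rail top (95 mm above the table), midway between its two tabs, 30 mm behind the gate plane; axes as the tote's. The catches sit 110 mm apart along the tote's y; which place is red differs. A hook on each tab reaches 48 mm forward, up to 20 mm above the rail, and stops a lug on the gate's top edge; all four must be clear to open it.
- blue_catch: Blue squeeze catch, the same as the red one, in the other place.
- red_pad_l: Red upright finger block of the red catch's +y (hinge) tab: 20 mm (x) by 10 mm (y) by 34 mm high, 5 to 39 mm above the rail. Origin at its centre, at rest 21 mm from the catch's centre: the pair measures 52 mm over the outer faces at rest and 24 mm when squeezed fully in.
- red_tab_l (a joint): Slide of the red catch's +y (hinge) tab: 0 = out (hook engaged), 0.014 m = pushed fully in towards the catch's centre. Its hook is clear of the lug beyond about 0.006; it counts as in beyond 0.007. About 2.5 N of friction moves it, and it stays where it is left (no spring). The two tabs of a catch are independent.
- red_pad_r: Red upright finger block of the red catch's -y tab: 20 mm (x) by 10 mm (y) by 34 mm high, 5 to 39 mm above the rail. Origin at its centre, at rest 21 mm from the catch's centre: the pair measures 52 mm over the outer faces at rest and 24 mm when squeezed fully in.
- red_tab_r (a joint): Slide of the red catch's -y tab: 0 = out (hook engaged), 0.014 m = pushed fully in towards the catch's centre. Its hook is clear of the lug beyond about 0.006; it counts as in beyond 0.007. About 2.5 N of friction moves it, and it stays where it is left (no spring). The two tabs of a catch are independent.
- blue_pad_l: Blue upright finger block of the blue catch's +y (hinge) tab: 20 mm (x) by 10 mm (y) by 34 mm high, 5 to 39 mm above the rail. Origin at its centre, at rest 21 mm from the catch's centre: the pair measures 52 mm over the outer faces at rest and 24 mm when squeezed fully in.
- blue_tab_l (a joint): Slide of the blue catch's +y (hinge) tab: 0 = out (hook engaged), 0.014 m = pushed fully in towards the catch's centre. Its hook is clear of the lug beyond about 0.006; it counts as in beyond 0.007. About 2.5 N of friction moves it, and it stays where it is left (no spring). The two tabs of a catch are independent.
- blue_pad_r: Blue upright finger block of the blue catch's -y tab: 20 mm (x) by 10 mm (y) by 34 mm high, 5 to 39 mm above the rail. Origin at its centre, at rest 21 mm from the catch's centre: the pair measures 52 mm over the outer faces at rest and 24 mm when squeezed fully in.
- blue_tab_r (a joint): Slide of the blue catch's -y tab: 0 = out (hook engaged), 0.014 m = pushed fully in towards the catch's centre. Its hook is clear of the lug beyond about 0.006; it counts as in beyond 0.007. About 2.5 N of friction moves it, and it stays where it is left (no spring). The two tabs of a catch are independent.
- gate (a joint): Gate on an upright hinge: 0 = shut, grows as the free end swings towards the robot (clockwise from above); 1.57 = square to the tote's front, stop at 1.70 rad. A damped spring pulls it shut (about 0.1 N m shut, 0.18 N m wide). A ball detent at about 0.64 to 0.89 rad takes about 0.5 N m in all to pass; let go beyond it, the gate comes back to rest on the detent near 0.89.
- gate_hinge (a point): Point on the gate's vertical hinge axis, 95 mm above the table, level with the top of the gate panel. The panel is pale grey with two yellow stripes, 12 mm thick, 262 mm wide, top edge at 95 mm (steel lugs on it to 107 mm).
- gate_grip: Upright round black post with a white top, 16 mm in diameter, on a bracket in front of the gate; turns with it. Origin on the post's axis, 130 mm above the table, a good height to pinch; the post runs 50 to 152 mm above the table. x points into the gate (square to the panel), y towards the hinge, z up. It is 150 mm from the hinge along the gate and 45 mm in front of the hinge axis (37 mm off the panel).
- spray_bottle: Standing spray bottle with red trigger, 64 mm in diameter, 180 mm high; bystander. Origin under its centre, z up.
- knife: Yellow film-cutting knife lying flat, 150 mm long, 16 mm high; bystander. Origin on the table under its middle, x along it.
- tape_roll: Tan roll of tape lying flat, 84 mm in diameter, 24 mm high; bystander. Origin under its centre.

How it is judged:
By the outcome, as a careful person would: the job done as asked, in the order asked, and still so for the second after the job is handed in, while the arm keeps its last pose, push and grip.
It also fails if it takes over 61 s, if anything falls off the work surface, if the arm or the gripper's body presses on something with over 40 N, if the wrist force passes 120 N, or if a joint passes its speed limit or range.

## Robot

A 6-joint arm with a two-finger parallel gripper is mounted at the origin on the work surface. World frame = base frame: x ahead of the robot, y to its left, z up, the work surface at z = 0. Lengths are in mm, angles in rad, forces in N, time in s.
With the tool pointing down it reaches from about 300 to 775 mm from the base axis. Payload 14.6 kg.
Tool frame: the origin (TCP) lies midway between the tips of the shut fingers; the grasp point (between the pads) lies 19 mm behind it (manip.tcp_to_grasp is the distance from the TCP to the grasp point, in mm); z points along the fingers, x is the direction in which the jaws open and shut, and the axes are right-handed (so a half turn about z gives the same grasp; the last joint's range is limited). The gripper opens to 94 mm and grips with 3 to 60 N. Pads are 16 mm wide; open, the fingers measure 119 mm over their backs; the gripper's body (75 mm by 177 mm) begins 78 mm behind the grasp point.
Start: joints at [-1.366, 0.3, 1.521, -0, 1.321, -0.067], TCP at [147.649, -529.801, 205.446] pointing down, gripper open.
Joint ranges: [-3.03, 3.03], [-0.79, 2.21], [0.23, 2.52], [-1.04, 4.18], [0, 3.07], [-2.55, 2.55]. Speed limits (rad/s): [2.22, 2.22, 2.57, 3.14, 3.14, 3.14].

## Interface

Orientations are given as [roll, pitch, yaw] about the fixed x, y, z axes, in that order (R = Rz(yaw) Ry(pitch) Rx(roll)).
In Python, from cell import manip gives the robot as it stands.
- The arm moves only by the tool arm_command, never from a script. Its argument "steps" is a list of rows, each a list of 3 entries, a list of its own where there are three numbers: the opening, from 0 (shut) to 1 (fully open), then the shift along the tool's x, y, z in cm, then the turn about the tool's z in rad. A call has 1 to 5 rows; each row shifts and turns the commanded pose from where the row before left it, along the tool's axes as they then stand; what a row does not reach is not made up. A row lasts 1/12 s, in which the tool goes at most 41.7 mm and 7.16 degrees, less where a joint would pass 70% of its speed; a pose out of reach is approached as far as the arm can. A call with a gripper value outside its range is refused whole. The fingers move at their own pace and stop on an object; "force" is the grip in N (left out, the last holds). Time passes only in rows, so rows that do not move let the fingers close. It gives the time, the measured TCP pose, the force and the opening at its end, in the units of the state.
- manip.read_state(): the state, without advancing time (a new reading comes with each control period).
- manip.camera(name): name is "side" or "top"; returns (picture, depth): 384x512x3 uint8, red, green, blue; 384x512 float32, mm along the optical axis (not along the pixel's ray), 0 where there is no reading.
- manip.calibration(name): a dict with "fx", "fy", "cx", "cy" (pixels), "distortion" ([k1, k2, p1, p2, k3] as OpenCV has them; the pictures are not rectified), "R" (3x3) and "t" (3): a world point X has camera coordinates R X + t. Camera axes: x right, y down, z forward; pixel columns grow to the right and rows downward; lengths in mm; the calibration is good to about 2 mm. A picture is of the moment at which its call begins. calibration takes no time and is no camera call.
- manip.sign_off(): hands the job in, once; it reports no verdict.
The state is a dict: "clock": time; "joints": joint angles; "qd": joint speeds; "effort": joint torques, N m; "eef_pos": TCP position; "eef_rot": TCP orientation; "wrist_force": force on the tool from outside, world axes, zero at the start; "moment": the same for the moment, N m; "finger_gap": finger opening in mm.
Only numpy, scipy, OpenCV 4.12 (cv2) and the standard library are available. Lean on these libraries where they do the work, as an engineer would, in place of code of your own. Each camera call takes 0.05 s, during which the arm holds its last target.

## Working session

There is one attempt and no reset: what is moved stays moved. The work goes in short steps, Python scripts to look and compute and a tool call to move; the robot and the scene stay as the last step left them, time stands still between calls to the robot, and variables do not carry over. Pictures are saved under pics/ and viewed, and the job is handed in when it is done.

Besides the shell and the picture viewer there is one more tool, called after "Call:" by a JSON object that holds its "method" and its "body", one argument or row to a line. arm_command: Moves the arm, as the interface text tells. Its arguments: {"type":"object","properties":{"steps":{"type":"array","items":{"type":"array"}},"force":{"type":"number"}},"required":["steps"]}

```bash
mkdir -p pics; ls
python3 - <<'E'
from cell import manip
import cv2,numpy as np
s=manip.read_state();print(s)
for n in("top","side"):
    im,d=manip.camera(n);cv2.imwrite(f"pics/{n}0.png",im[:,:,::-1]);np.save(f"pics/{n}0_d.npy",d);np.save(f"pics/{n}0_im.npy",im);print(n,manip.calibration(n))
E
```

```text
pics
{'clock': 0.0, 'joints': array([-1.36558893e+00,  3.00448655e-01,  1.52158743e+00, -3.54134279e-05,
        1.32071716e+00, -6.66068359e-02]), 'qd': array([ 0.0001147 ,  0.00014764, -0.00017075,  0.0025356 , -0.00026125,
        0.00030337]), 'effort': array([-4.52463360e-05, -5.31810415e+01, -3.52743459e+01,  7.08816829e-02,
        2.42544775e-02, -1.19311371e-04]), 'eef_pos': array([ 147.59302276, -529.54562655,  204.89596183]), 'eef_rot': array([-3.14154963e+00,  1.16029951e-03, -1.29897329e+00]), 'wrist_force': array([0.1441328 , 0.37260818, 0.70626435]), 'moment': array([-0.03710285, -0.02726148, -0.00688657]), 'finger_gap': 94.25972969978832}
top {'fx': 377.5680348319418, 'fy': 377.5680348319418, 'cx': 256.75772593334665, 'cy': 186.84365854653882, 'distortion': array([-0.04090382,  0.        ,  0.        ,  0.        ,  0.        ]), 'R': array([[-0.02197774, -0.99945989, -0.02443173],
       [-0.99219169,  0.02480584, -0.12223057],
       [ 0.1227706 ,  0.0215546 , -0.99220098]]), 't': array([ 47.42084674, 558.26799347, 798.69730671])}
side {'fx': 428.1039553425526, 'fy': 428.1039553425526, 'cx': 258.4461917064147, 'cy': 191.05767805087444, 'distortion': array([-0.05865701,  0.        ,  0.        ,  0.        ,  0.        ]), 'R': array([[-0.90325543, -0.42903904,  0.00742498],
       [-0.27418707,  0.56376261, -0.77909766],
       [ 0.33007739, -0.70576003, -0.6268586 ]]), 't': array([ 491.13248405,  232.45211631, 1078.01158213])}
```

View pics/top0.png

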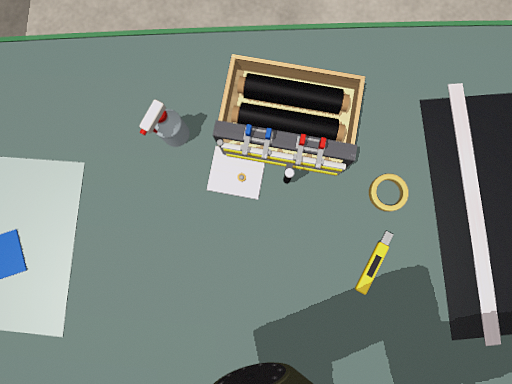

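View pics/side0.png

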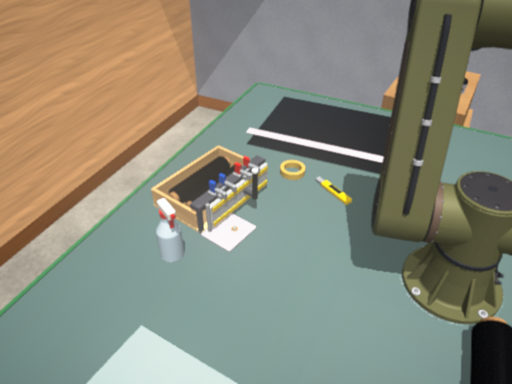

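The top view shows the tote with blue catch (~258,133, hinge side) and red catch (~312,141). The post's white top is at ~(289,173), the bottle at the left, the tape and knife at the right. I'll enlarge it.

Run:
```python
import cv2
for n,(x0,y0,w,h) in {"top":(205,110,170,90),"side":(150,140,130,98)}.items():
    im=cv2.imread(f"pics/{n}0.png")[y0:y0+h,x0:x0+w]
    k=4 if n=="top" else 6
    cv2.imwrite(f"pics/{n}0c.png",cv2.resize(im,None,fx=k,fy=k,interpolation=cv2.INTER_CUBIC))
```

```text
(no output)
```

View pics/top0c.png

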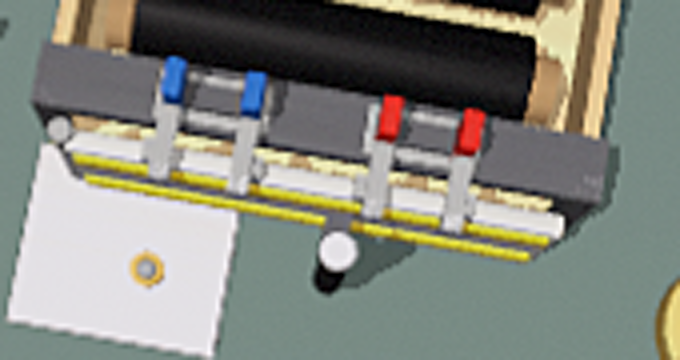

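View pics/side0c.png

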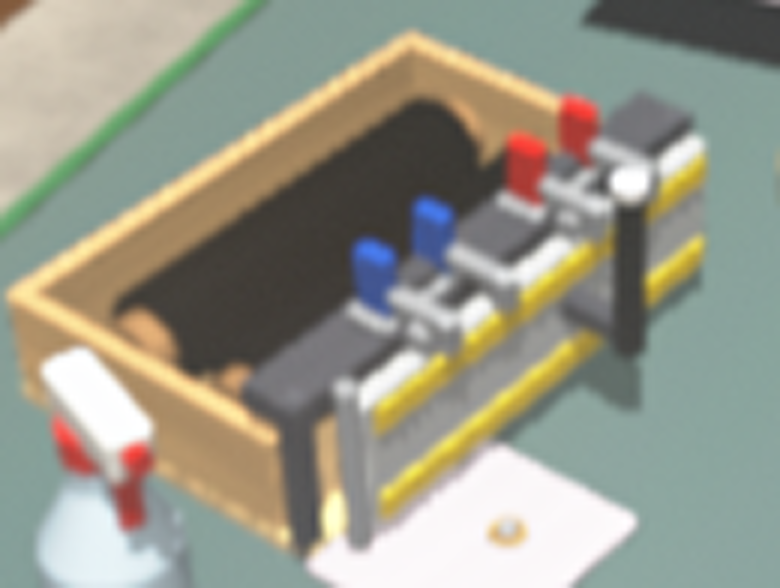

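```bash
cat > h.py <<'E'
import numpy as np,cv2
from cell import manip
def K(c): return np.array([[c['fx'],0,c['cx']],[0,c['fy'],c['cy']],[0,0,1.]])
def proj(n,X):
    c=manip.calibration(n);p,_=cv2.projectPoints(np.array(X,float).reshape(-1,3),cv2.Rodrigues(c['R'])[0],c['t'],K(c),c['distortion']);return p[:,0]
def ray(n,uv):
    c=manip.calibration(n);p=cv2.undistortPoints(np.array(uv,float).reshape(-1,1,2),K(c),c['distortion'])[:,0]
    return -c['R'].T@c['t'], np.c_[p,np.ones(len(p))]@c['R']
def atz(n,uv,z):
    C,r=ray(n,uv);return C+r*((z-C[2])/r[:,2])[:,None]
def cloud(n,d):
    h,w=d.shape;u,v=np.meshgrid(np.arange(w),np.arange(h))
    C,r=ray(n,np.c_[u.ravel(),v.ravel()]);return (C+r*d.ravel()[:,None]).reshape(h,w,3)
E
python3 - <<'E'
from h import *
for n in("top","side"):
    im=np.load(f"pics/{n}0_im.npy").astype(int);d=np.load(f"pics/{n}0_d.npy");P=cloud(n,d)
    C,_=ray(n,[[0,0]]);print(n,"cam",C)
    r,g,b=im[...,0],im[...,1],im[...,2]
    for nm,m in(("red",(r>130)&(g<80)&(b<80)),("blue",(b>120)&(r<90)&(g<120))):
        k,l,st,ce=cv2.connectedComponentsWithStats(m.astype(np.uint8))
        for i in range(1,k):
            if st[i,4]>5:
                q=P[l==i];print(nm,st[i],ce[i],"z",np.percentile(q[:,2],[5,50,95]).round(), "med top",np.median(q[q[:,2]>np.percentile(q[:,2],90)-4],0).round(1))
f=lambda u,v:[205+(u+.5)/4-.5,110+(v+.5)/4-.5]
print("post",atz("top",[f(338,250)],152)); g=lambda u,v:[150+(u+.5)/6-.5,140+(v+.5)/6-.5]
print("post side",atz("side",[g(631,183)],152))
print("hinge",atz("top",[f(60,130)],95),atz("side",[g(347,387)],95))
E
```

```text
top cam [456.89451807  16.33132408 861.86423768]
red [159 111   6   9  24] [162.29166667 115.58333333] z [155. 156. 163.] med top [683.2 214.  162.1]
red [140 129   7   6  25] [142.8  131.48] z [173. 175. 177.] med top [652.6 243.6 175. ]
red [299 134   7  10  51] [302.23529412 138.56862745] z [129. 134. 136.] med top [641.3 -59.3 133.9]
red [319 137   7  12  54] [322.31481481 142.11111111] z [129. 134. 136.] med top [633.4 -99.3 134.6]
blue [246 124   6  11  32] [248.03125 128.375  ] z [126. 134. 137.] med top [665.9  47.8 134.6]
blue [265 128   7  10  38] [267.94736842 132.47368421] z [ 98. 134. 136.] med top [655.7   8.5 134.6]
blue [  0 230  26  40 259] [  8.05019305 244.10810811] z [4. 6. 8.] med top [448.1 620.3   6.1]
blue [ 11 246   4   5   6] [ 12.         248.16666667] z [5. 6. 8.] med top [433.  605.9   5.8]
blue [  0 272  18   7  29] [  7.65517241 274.96551724] z [2. 6. 8.] med top [372.8 614.7   6.1]
side cam [151.52619913 840.48468094 853.21708056]
red [244 157   5  10  34] [245.79411765 161.        ] z [111. 125. 134.] med top [630.  -93.8 132.2]
red [235 163   6  10  44] [237.15909091 167.18181818] z [109. 126. 133.] med top [638.3 -54.4 132.8]
red [160 213   5   5  12] [161.83333333 215.25      ] z [145. 150. 156.] med top [694.3 237.8 155.3]
red [170 215   5  12  29] [171.75862069 220.4137931 ] z [129. 145. 177.] med top [651.7 250.5 174.7]
blue [219 173   7  12  62] [221.72580645 177.72580645] z [ 61. 125. 135.] med top [654.   12.4 132.7]
blue [209 180   7  12  59] [211.89830508 184.89830508] z [ 54. 124. 134.] med top [663.1  52.8 131.6]
post [[571.37209185 -30.38648776 152.        ]]
post side [[569.95135573 -28.58913145 152.        ]]
hinge [[647.61674976 108.32888383  95.        ]] [[651.39047658  98.63798875  95.        ]]
```

Run:
```python
from h import *
from scipy.optimize import least_squares
f=lambda u,v:[205+(u+.5)/4-.5,110+(v+.5)/4-.5]; g=lambda u,v:[150+(u+.5)/6-.5,140+(v+.5)/6-.5]
pads={'bl':(30,55+21,134),'br':(30,55-21,134),'rl':(30,-55+21,134),'rr':(30,-55-21,134)}
top3={'bl':(665.9,47.8),'br':(655.7,8.5),'rl':(641.3,-59.3),'rr':(633.4,-99.3)}
side3={'bl':(663.1,52.8),'br':(654,12.4),'rl':(638.3,-54.4),'rr':(630,-93.8)}
L=[];W=[]
for k in pads: L+= [pads[k][:2]]*2; W+=[top3[k],side3[k]]
L+=[(-45,-20)]*2;W+=[(571.4,-30.4),(570,-28.6)]
L+=[(0,130)];W+=[(647.6,108.3)]
L=np.array(L,float);W=np.array(W)
def res(p):
    c,s=np.cos(p[2]),np.sin(p[2]);return (L@np.array([[c,s],[-s,c]])+p[:2]-W)
r=least_squares(lambda p:res(p).ravel(),[620,-20,-.21],loss='soft_l1',f_scale=3);print(r.x);print(np.c_[L,res(r.x)].round(1))
p=r.x;c,s=np.cos(p[2]),np.sin(p[2]);w=lambda l:(np.array(l)@np.array([[c,s],[-s,c]])+p[:2]).round(1)
for n,l in(('red',(30,-55)),('blue',(30,55)),('post',(-45,-20)),('hinge',(0,130)),('open',(-150,175))):print(n,w(l))
im=cv2.imread("pics/top0.png");im2=cv2.imread("pics/side0.png")
for l in [(30+dx,y0+dy,z) for y0 in(34,76,-34,-76) for dx in(-10,10) for dy in(-5,5) for z in(100,134)]+[(-45,-20,152),(-45,-20,50),(0,130,95)]+[(x,y,95) for x in(14,48) for y in(-150,150)]:
    X=[*w(l[:2]),l[2]]
    for n,i in(("top",im),("side",im2)):
        pass
K_={"top":(im,205,110,170,90,4),"side":(im2,150,140,130,98,6)}
for n,(i,x0,y0,ww,hh,k) in K_.items():
    o=cv2.resize(i[y0:y0+hh,x0:x0+ww],None,fx=k,fy=k,interpolation=cv2.INTER_CUBIC)
    for l in [(30+dx,yy+dy,134) for yy in(34,76,-34,-76) for dx in(-10,10) for dy in(-5,5)]+[(-45,-20,152),(-45,-20,50),(0,130,95)]+[(x,y,95) for x in(14,48) for y in(-150,150)]:
        u=proj(n,[*w(l[:2]),l[2]])[0];q=((u-[x0,y0]+.5)*k-.5)
        cv2.circle(o,tuple(int(a) for a in q),3,(0,255,0),-1)
    cv2.imwrite(f"pics/{n}_fit.png",o)
```

```text
[ 6.18666262e+02 -1.77203109e+01 -2.14883037e-01]
[[ 30.   76.   -1.7   2.3]
 [ 30.   76.    1.1  -2.7]
 [ 30.   34.   -0.5   0.6]
 [ 30.   34.    1.2  -3.3]
 [ 30.  -34.   -0.6   2. ]
 [ 30.  -34.    2.4  -2.9]
 [ 30.  -76.   -1.6   0.9]
 [ 30.  -76.    1.8  -4.6]
 [-45.  -20.   -1.    2.7]
 [-45.  -20.    0.4   0.9]
 [  0.  130.   -1.2   1. ]]
red [636.2 -77.9]
blue [659.7  29.6]
post [570.4 -27.7]
hinge [646.4 109.3]
open [509.4 185.2]
```

View pics/top_fit.png

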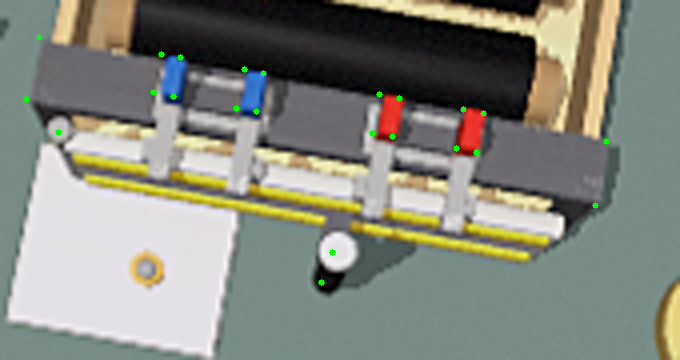

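View pics/side_fit.png

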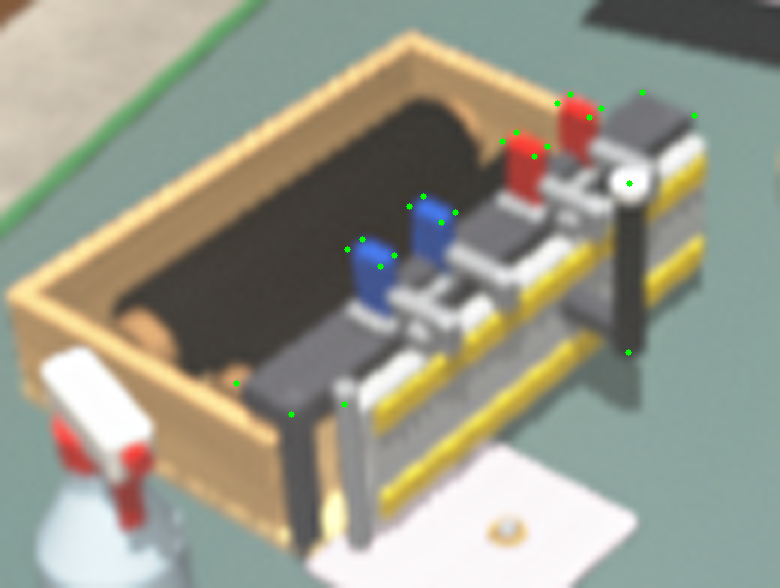

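The fit agrees to about 2 mm. Red catch at (636,-78), blue at (660,30), post at (570,-28), tote yaw -0.215. I'll travel to above the red catch.

Call:
{"method": "arm_command", "body": {
  "steps": [
    [1,[-1.5,-2.95,-0.2],0],
    [1,[-1.5,-2.95,-0.2],0],
    [1,[-1.5,-2.95,-0.2],0],
    [1,[-1.5,-2.95,-0.2],0],
    [1,[-1.5,-2.95,-0.2],0]
  ],
  "force": 20
}}

```text
clock: 0.52
eef_pos: [270.4, -416.6, 215.3]
eef_rot: [3.141, 0.001, -1.299]
wrist_force: [1.9, -1.1, -0.1]
finger_gap: 93.9
```

Call:
{"method": "arm_command", "body": {
  "steps": [
    [1,[-1.5,-2.95,0],0],
    [1,[-1.5,-2.95,0],0],
    [1,[-1.5,-2.95,0],0],
    [1,[-1.5,-2.95,0],0],
    [1,[-1.5,-2.95,0],0]
  ]
}}

```text
clock: 0.93
eef_pos: [392.4, -304.7, 215.3]
eef_rot: [3.141, 0.0, -1.299]
wrist_force: [-0.7, -0.6, 0.3]
finger_gap: 94.0
```

Call:
{"method": "arm_command", "body": {
  "steps": [
    [1,[-1.5,-2.95,0],0],
    [1,[-1.5,-2.95,0],0],
    [1,[-1.5,-2.95,0],0],
    [1,[-1.5,-2.95,0],0],
    [1,[-1.5,-2.95,0],0]
  ]
}}

```text
clock: 1.35
eef_pos: [514.4, -192.8, 215.2]
eef_rot: [3.141, 0.0, -1.299]
wrist_force: [1.1, 0.5, -0.1]
finger_gap: 94.2
```

Call:
{"method": "arm_command", "body": {
  "steps": [
    [1,[-1.5,-2.95,0],0],
    [1,[-1.5,-2.95,0],0],
    [1,[-1.5,-2.95,0],0],
    [1,[-1.5,-2.95,0],0],
    [1,[0,0,0],0]
  ]
}}

```text
clock: 1.77
eef_pos: [613.5, -100.9, 214.3]
eef_rot: [3.141, 0.001, -1.295]
wrist_force: [0.2, 0.4, -0.5]
finger_gap: 93.6
```

Call:
{"method": "arm_command", "body": {
  "steps": [
    [1,[0,0,0],-0.12],
    [1,[0,0,0],-0.12],
    [1,[0,0,0],-0.12],
    [1,[0,0,0],-0.12],
    [1,[0,0,0],-0.12]
  ]
}}

```text
clock: 2.18
eef_pos: [610.7, -105.1, 215.1]
eef_rot: [3.141, 0.001, -0.693]
wrist_force: [0.3, -0.3, -0.2]
finger_gap: 93.9
```

Call:
{"method": "arm_command", "body": {
  "steps": [
    [1,[0,0,0],-0.12],
    [1,[0,0,0],-0.12],
    [1,[0,0,0],-0.12],
    [1,[0,0,0],-0.12],
    [1,[0,0,0],-0.12]
  ]
}}

```text
clock: 2.6
eef_pos: [610.7, -105.1, 215.1]
eef_rot: [-3.142, 0.001, -0.093]
wrist_force: [0.0, -0.0, 0.6]
finger_gap: 94.0
```

Call:
{"method": "arm_command", "body": {
  "steps": [
    [1,[0,0,0],-0.12],
    [1,[0,0,0],-0.12],
    [1,[0,0,0],-0.12],
    [1,[0,0,0],-0.12],
    [1,[0,0,0],-0.12]
  ]
}}

```text
clock: 3.02
eef_pos: [610.7, -105.1, 215.1]
eef_rot: [-3.141, 0.001, 0.507]
wrist_force: [0.6, 0.3, 0.2]
finger_gap: 93.8
```

Call:
{"method": "arm_command", "body": {
  "steps": [
    [1,[0,0,0],-0.12],
    [1,[0,0,0],-0.12],
    [1,[0,0,0],-0.12],
    [1,[0,0,0],-0.12],
    [1,[0,0,0],-0.12]
  ]
}}

```text
clock: 3.43
eef_pos: [610.7, -105.1, 215.1]
eef_rot: [-3.141, 0.0, 1.107]
wrist_force: [0.5, -0.4, -0.2]
finger_gap: 94.3
```

Call:
{"method": "arm_command", "body": {
  "steps": [
    [1,[0,0,0],-0.12],
    [1,[0,0,0],-0.12],
    [1,[0,0,0],0],
    [1,[0,0,0],0]
  ]
}}

```text
clock: 3.77
eef_pos: [610.8, -105.0, 215.2]
eef_rot: [-3.141, -0.0, 1.337]
wrist_force: [-1.0, -0.7, 0.2]
finger_gap: 93.9
```

```bash
cat >> h.py <<'E'
def go(x,y,z,yaw=None):
    s=manip.read_state();e=s['eef_pos'];a=s['eef_rot'][2];d=np.array([x,y,z])-e
    print("at",e.round(1),"yaw",round(a,3),"gap",round(s['finger_gap'],1),"F",s['wrist_force'].round(1),"q",s['joints'].round(2),"t",round(s['clock'],2))
    print("shift cm tool",(np.array([d[0]*np.cos(a)+d[1]*np.sin(a),d[0]*np.sin(a)-d[1]*np.cos(a),-d[2]])/10).round(2), "turn",None if yaw is None else round(-(yaw-a),3))
E
python3 -c "
from h import *
go(636,-78,106,1.356)"
```

```text
at [ 610.8 -105.   215.2] yaw 1.337 gap 93.9 F [-1.  -0.7  0.2] q [-0.23  0.45  1.29  0.    1.4  -1.57] t 3.77
shift cm tool [ 3.21  1.82 10.92] turn -0.019
```

Call:
{"method": "arm_command", "body": {
  "steps": [
    [1,[1.6,0.9,1.5],-0.019],
    [1,[1.6,0.9,1.5],0],
    [1,[0,0,2],0],
    [1,[0,0,0],0]
  ]
}}

```text
clock: 4.1
eef_pos: [634.4, -76.7, 161.3]
eef_rot: [-3.136, 0.0, 1.357]
wrist_force: [-0.6, -0.6, -0.1]
finger_gap: 94.0
```

Run:
```python
from h import *
go(636,-78,106,1.356)
for n in("top","side"):
    im,d=manip.camera(n)
    x0,y0,w,h=(205,90,190,120) if n=="top" else(150,110,150,110)
    cv2.imwrite(f"pics/{n}1.png",cv2.resize(im[y0:y0+h,x0:x0+w,::-1],None,fx=4,fy=4,interpolation=cv2.INTER_CUBIC))
```

```text
at [634.4 -76.7 161.3] yaw 1.357 gap 94.0 F [-0.6 -0.6 -0.1] q [-0.18  0.54  1.29  0.    1.32 -1.53] t 4.1
shift cm tool [-0.09  0.19  5.53] turn 0.001
```

View pics/side1.png

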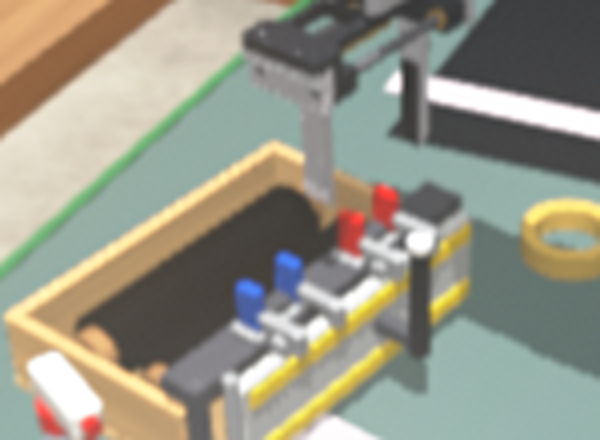

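View pics/top1.png

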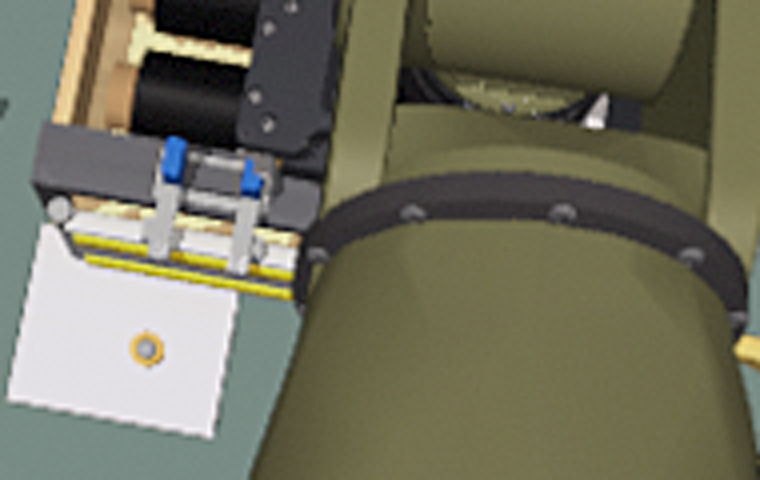

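The side view shows the fingers straddling the red pads: the +y finger tip is near (318,195) and the other is behind at (412,135). Clear to descend.

Call:
{"method": "arm_command", "body": {
  "steps": [
    [1,[-0.1,0.1,1.5],0],
    [1,[0,0,1.5],0],
    [1,[0,0,1.5],0],
    [1,[0,0,1],0],
    [1,[0,0,0],0]
  ]
}}

```text
clock: 4.62
eef_pos: [635.8, -79.0, 109.6]
eef_rot: [-3.14, 0.0, 1.358]
wrist_force: [0.8, 0.6, 0.0]
finger_gap: 93.9
```

Call:
{"method": "arm_command", "body": {
  "steps": [
    [0.5,[0,0,0],0],
    [0.5,[0,0,0],0],
    [0.5,[0,0,0],0],
    [0.5,[0,0,0],0],
    [0.5,[0,0,0],0]
  ]
}}

```text
clock: 5.03
eef_pos: [636.6, -78.7, 111.0]
eef_rot: [3.141, -0.0, 1.36]
wrist_force: [1.1, -0.8, -0.9]
finger_gap: 64.3
```

Call:
{"method": "arm_command", "body": {
  "steps": [
    [0.25,[0,0,0],0],
    [0.25,[0,0,0],0],
    [0.25,[0,0,0],0],
    [0.25,[0,0,0],0],
    [0.25,[0,0,0],0]
  ]
}}

```text
clock: 5.45
eef_pos: [636.5, -78.6, 110.6]
eef_rot: [3.141, -0.0, 1.36]
wrist_force: [-0.2, -1.0, 1.4]
finger_gap: 30.8
```

Run:
```python
from h import *
go(636,-78,106,1.356)
im,d=manip.camera("side")
x0,y0,w,h=(190,110,100,75)
cv2.imwrite("pics/side2.png",cv2.resize(im[y0:y0+h,x0:x0+w,::-1],None,fx=7,fy=7,interpolation=cv2.INTER_CUBIC))
```

```text
at [636.5 -78.6 110.6] yaw 1.36 gap 30.8 F [-0.2 -1.   1.4] q [-0.18  0.59  1.34  0.    1.22 -1.54] t 5.45
shift cm tool [ 0.05 -0.06  0.46] turn 0.004
```

View pics/side2.png

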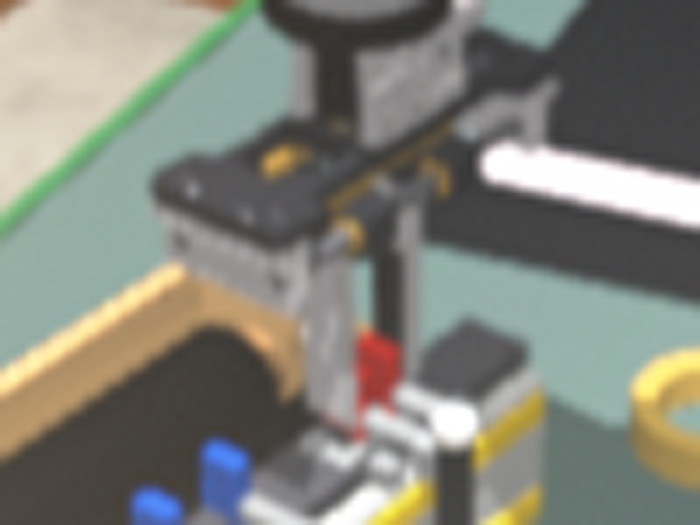

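Call:
{"method": "arm_command", "body": {
  "steps": [
    [0.2,[0,0,0],0],
    [0.2,[0,0,0],0],
    [0.2,[0,0,0],0],
    [0.2,[0,0,0],0],
    [0.2,[0,0,0],0]
  ]
}}

```text
clock: 5.92
eef_pos: [636.2, -80.1, 110.7]
eef_rot: [3.141, 0.002, 1.359]
wrist_force: [-2.8, -8.4, 3.4]
finger_gap: 23.2
```

Run:
```python
from h import *
go(636,-78,106,1.356)
```

```text
at [636.2 -80.1 110.7] yaw 1.359 gap 23.2 F [-2.8 -8.4  3.4] q [-0.18  0.59  1.34 -0.    1.22 -1.54] t 5.92
shift cm tool [ 0.2  -0.06  0.47] turn 0.003
```

Gap is 23 mm, so red is fully squeezed (both tabs in). Now opening, lifting and shifting 110 mm to blue.

Call:
{"method": "arm_command", "body": {
  "steps": [
    [1,[0,0,0],0],
    [1,[0,0,0],0],
    [1,[0,0,0],0],
    [1,[0,0,0],0],
    [1,[0,0,0],0]
  ]
}}

```text
clock: 6.33
eef_pos: [636.4, -78.5, 110.3]
eef_rot: [-3.141, -0.0, 1.36]
wrist_force: [0.6, 0.0, 0.5]
finger_gap: 53.3
```

Call:
{"method": "arm_command", "body": {
  "steps": [
    [1,[0,0,-1.5],0],
    [1,[0,0,-2],0],
    [1,[0,0,-1.5],0],
    [1,[0,0,0],0]
  ]
}}

```text
clock: 6.67
eef_pos: [637.6, -78.7, 163.8]
eef_rot: [3.137, -0.0, 1.36]
wrist_force: [-0.4, -0.2, 0.4]
finger_gap: 80.0
```

Run:
```python
from h import *
go(659.4,28,110,1.356)
im,d=manip.camera("side")
x0,y0,w,h=(190,110,100,75)
cv2.imwrite("pics/side3.png",cv2.resize(im[y0:y0+h,x0:x0+w,::-1],None,fx=7,fy=7,interpolation=cv2.INTER_CUBIC))
```

```text
at [637.6 -78.7 163.8] yaw 1.36 gap 80.0 F [-0.4 -0.2  0.4] q [-0.18  0.54  1.29  0.    1.31 -1.54] t 6.67
shift cm tool [10.89 -0.1   5.38] turn 0.004
```

View pics/side3.png

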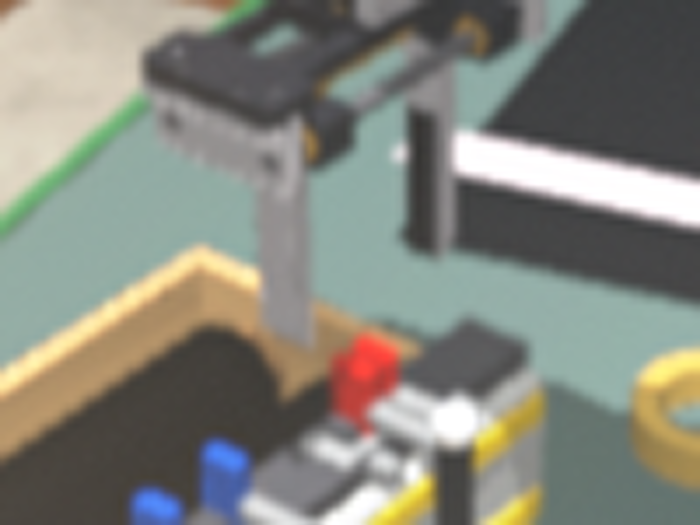

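The red pads, at (365,375), now stand together. Next is blue.

Call:
{"method": "arm_command", "body": {
  "steps": [
    [1,[2.7,0,0],0],
    [1,[2.7,0,0],0],
    [1,[2.7,0,0],0],
    [1,[2.7,0,0],0],
    [1,[0,0,0],0]
  ]
}}

```text
clock: 7.13
eef_pos: [658.9, 31.3, 158.7]
eef_rot: [-3.14, -0.0, 1.364]
wrist_force: [0.1, 0.7, -0.4]
finger_gap: 93.9
```

Run:
```python
from h import *
go(659.4,28,110,1.356)
im,d=manip.camera("side")
x0,y0,w,h=(170,110,110,80)
cv2.imwrite("pics/side4.png",cv2.resize(im[y0:y0+h,x0:x0+w,::-1],None,fx=7,fy=7,interpolation=cv2.INTER_CUBIC))
```

```text
at [658.9  31.3 158.7] yaw 1.364 gap 93.9 F [ 0.1  0.7 -0.4] q [-0.01  0.58  1.23  0.    1.33 -1.37] t 7.13
shift cm tool [-0.31  0.12  4.87] turn 0.008
```

View pics/side4.png

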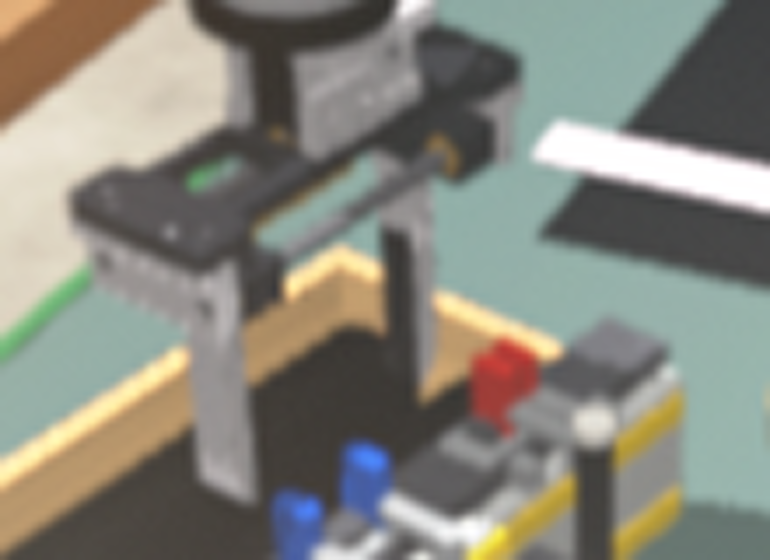

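Call:
{"method": "arm_command", "body": {
  "steps": [
    [1,[-0.2,0.1,1.5],0.006],
    [1,[0,0,1.5],0],
    [1,[0,0,1.5],0],
    [1,[0,0,0.5],0],
    [1,[0,0,0],0]
  ]
}}

```text
clock: 7.6
eef_pos: [658.6, 24.0, 108.4]
eef_rot: [-3.138, 0.001, 1.353]
wrist_force: [-0.3, 0.3, 0.4]
finger_gap: 94.1
```

Call:
{"method": "arm_command", "body": {
  "steps": [
    [0.2,[0,0,0],0],
    [0.2,[0,0,0],0],
    [0.2,[0,0,0],0],
    [0.2,[0,0,0],0],
    [0.2,[0,0,0],0]
  ]
}}

```text
clock: 8.02
eef_pos: [659.7, 24.8, 111.0]
eef_rot: [3.141, -0.0, 1.354]
wrist_force: [-0.4, -0.1, -0.8]
finger_gap: 63.8
```

Call:
{"method": "arm_command", "body": {
  "steps": [
    [0.2,[0,0,0],0],
    [0.2,[0,0,0],0],
    [0.2,[0,0,0],0],
    [0.2,[0,0,0],0],
    [0.2,[0,0,0],0]
  ]
}}

```text
clock: 8.43
eef_pos: [659.6, 24.7, 110.6]
eef_rot: [3.141, 0.0, 1.354]
wrist_force: [-1.1, 0.7, 1.2]
finger_gap: 30.6
```

Call:
{"method": "arm_command", "body": {
  "steps": [
    [0.2,[0,0,0],0],
    [0.2,[0,0,0],0],
    [0.2,[0,0,0],0]
  ]
}}

```text
clock: 8.68
eef_pos: [660.1, 27.0, 110.7]
eef_rot: [3.141, -0.003, 1.355]
wrist_force: [5.1, 13.2, 0.3]
finger_gap: 22.8
```

Call:
{"method": "arm_command", "body": {
  "steps": [
    [1,[0,0,0],0],
    [1,[0,0,0],0],
    [1,[0,0,0],0],
    [1,[0,0,0],0],
    [1,[0,0,0],0]
  ]
}}

```text
clock: 9.1
eef_pos: [659.5, 24.5, 110.3]
eef_rot: [-3.141, 0.0, 1.354]
wrist_force: [-0.2, 0.4, -0.1]
finger_gap: 53.0
```

Call:
{"method": "arm_command", "body": {
  "steps": [
    [1,[0,0,-1.5],0],
    [1,[0,0,-2.5],0],
    [1,[0,0,-2.5],0],
    [1,[0,0,0],0]
  ]
}}

```text
clock: 9.43
eef_pos: [661.2, 24.5, 180.9]
eef_rot: [3.134, -0.001, 1.354]
wrist_force: [0.4, 0.1, 0.7]
finger_gap: 79.6
```

Run:
```python
from h import *
go(570,-29,111,1.356)
im,d=manip.camera("side")
x0,y0,w,h=(170,110,110,80)
cv2.imwrite("pics/side5.png",cv2.resize(im[y0:y0+h,x0:x0+w,::-1],None,fx=7,fy=7,interpolation=cv2.INTER_CUBIC))
```

```text
at [661.2  24.5 180.9] yaw 1.354 gap 79.6 F [0.4 0.1 0.7] q [-0.02  0.57  1.2  -0.    1.37 -1.37] t 9.43
shift cm tool [-7.19 -7.75  6.99] turn -0.002
```

View pics/side5.png

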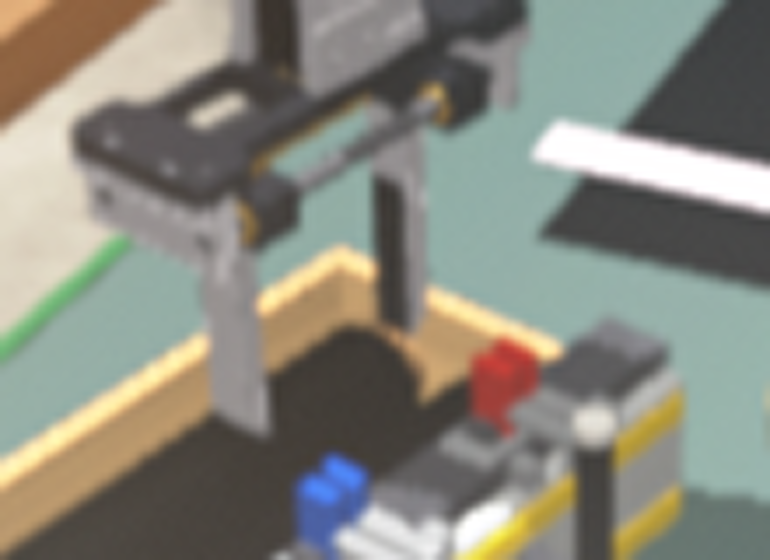

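The blue pads, at (335,500), are together too, and red is still in. Next is the post.

Call:
{"method": "arm_command", "body": {
  "steps": [
    [1,[-2.4,-2.6,0],0],
    [1,[-2.4,-2.6,0],0],
    [1,[-2.4,-2.6,0],0],
    [1,[0,0,0],0],
    [1,[0,0,0],0]
  ]
}}

```text
clock: 9.9
eef_pos: [567.0, -29.5, 175.1]
eef_rot: [-3.141, 0.0, 1.352]
wrist_force: [0.5, 0.6, -0.2]
finger_gap: 94.3
```

Run:
```python
from h import *
go(570,-29,111,1.356)
im,d=manip.camera("side")
x0,y0,w,h=(170,110,110,80)
cv2.imwrite("pics/side6.png",cv2.resize(im[y0:y0+h,x0:x0+w,::-1],None,fx=7,fy=7,interpolation=cv2.INTER_CUBIC))
```

```text
at [567.  -29.5 175.1] yaw 1.352 gap 94.3 F [ 0.5  0.6 -0.2] q [-0.12  0.37  1.51 -0.    1.27 -1.47] t 9.9
shift cm tool [0.11 0.29 6.41] turn -0.004
```

View pics/side6.png

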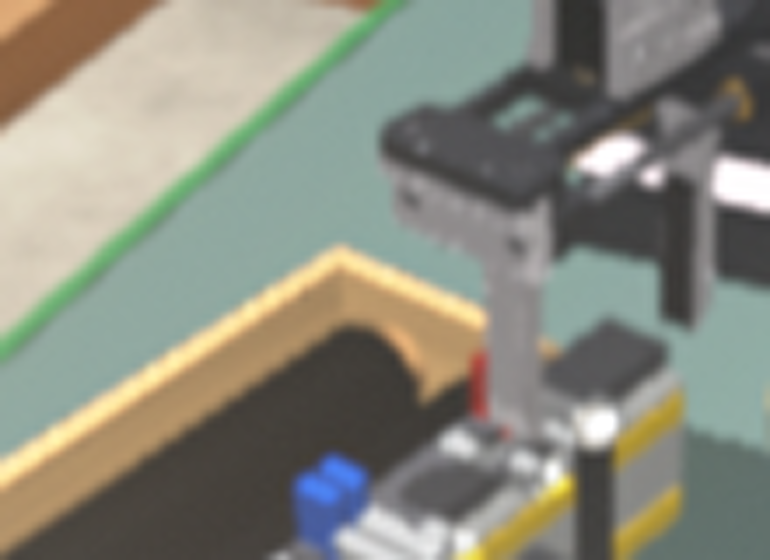

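Call:
{"method": "arm_command", "body": {
  "steps": [
    [1,[0.1,0.3,1.5],-0.004],
    [1,[0,0,1.5],0],
    [1,[0,0,1.5],0],
    [1,[0,0,1.5],0],
    [1,[0,0,0],0]
  ]
}}

```text
clock: 10.37
eef_pos: [570.5, -27.7, 112.0]
eef_rot: [-3.137, 0.0, 1.359]
wrist_force: [0.0, -0.0, -0.4]
finger_gap: 94.2
```

Call:
{"method": "arm_command", "body": {
  "steps": [
    [0,[0,0,0],0],
    [0,[0,0,0],0],
    [0,[0,0,0],0],
    [0,[0,0,0],0],
    [0,[0,0,0],0]
  ]
}}

```text
clock: 10.78
eef_pos: [571.3, -28.4, 116.1]
eef_rot: [3.141, -0.0, 1.358]
wrist_force: [-0.7, -1.0, 1.1]
finger_gap: 64.3
```

Call:
{"method": "arm_command", "body": {
  "steps": [
    [0,[0,0,0],0],
    [0,[0,0,0],0],
    [0,[0,0,0],0],
    [0,[0,0,0],0],
    [0,[0,0,0],0]
  ],
  "force": 30
}}

```text
clock: 11.2
eef_pos: [571.0, -28.5, 115.5]
eef_rot: [-3.142, -0.0, 1.358]
wrist_force: [0.3, 0.5, 0.6]
finger_gap: 30.8
```

Call:
{"method": "arm_command", "body": {
  "steps": [
    [0,[0,0,0],0],
    [0,[0,0,0],0],
    [0,[0,0,0],0],
    [0,[0,0,0],0]
  ],
  "force": 40
}}

```text
clock: 11.53
eef_pos: [570.3, -30.5, 115.4]
eef_rot: [-3.14, 0.003, 1.357]
wrist_force: [-5.8, -14.0, 3.3]
finger_gap: 15.0
```

Run:
```python
from h import *
go(570,-29,111,1.356)
im,d=manip.camera("side")
x0,y0,w,h=(170,110,110,80)
cv2.imwrite("pics/side7.png",cv2.resize(im[y0:y0+h,x0:x0+w,::-1],None,fx=7,fy=7,interpolation=cv2.INTER_CUBIC))
```

```text
at [570.3 -30.5 115.4] yaw 1.357 gap 15.0 F [ -5.8 -14.    3.3] q [-0.12  0.43  1.56 -0.    1.15 -1.47] t 11.53
shift cm tool [ 0.14 -0.06  0.44] turn 0.001
```

View pics/side7.png

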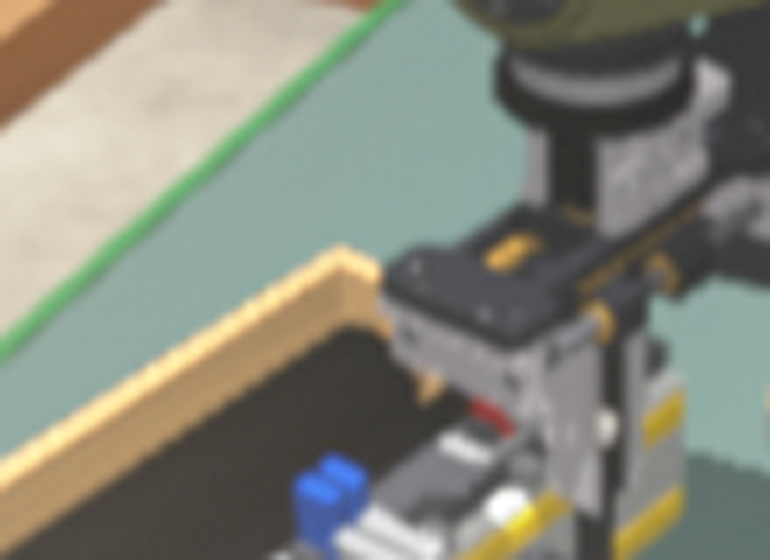

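The post is pinched: gap 15 mm on the 16 mm post. I'll swing the gate about the hinge, 0.06 rad per row.

Call:
{"method": "arm_command", "body": {
  "steps": [
    [0,[0.2,-0.6,0],0.04],
    [0,[0.2,-0.6,0],0.04],
    [0,[0.2,-0.6,0],0.04],
    [0,[0.2,-0.6,0],0.04],
    [0,[0.2,-0.6,0],0.04]
  ]
}}

```text
clock: 12.0
eef_pos: [543.8, -12.3, 115.4]
eef_rot: [-3.14, 0.004, 1.155]
wrist_force: [-10.9, -15.6, 4.7]
finger_gap: 15.3
```

```bash
cat > g.py <<'E'
from h import *
H=np.array([646,107.5])
def rep():
    s=manip.read_state();e=s['eef_pos'];r=e[:2]-H;a0=np.arctan2(-138,-75.7)
    th=(a0-np.arctan2(r[1],r[0]))%(2*np.pi)
    if th>5:th-=2*np.pi
    print("post theta",round(th,3),"yaw theta",round(1.357-s['eef_rot'][2],3),"radius",np.linalg.norm(r).round(1),"F",s['wrist_force'].round(1),"M",s['moment'].round(2),"gap",round(s['finger_gap'],1),"q",s['joints'].round(2),"qd",np.abs(s['qd']).max().round(3),"t",round(s['clock'],2),e.round(1))
    # ideal
    return th
E
python3 -c "
from g import *
rep()"
```

```text
post theta 0.205 yaw theta 0.202 radius 157.4 F [-10.9 -15.6   4.7] M [-2.68  1.71 -0.12] gap 15.3 q [-0.09  0.38  1.64 -0.    1.13 -1.24] qd 0.557 t 12.0 [543.8 -12.3 115.4]
```

Call:
{"method": "arm_command", "body": {
  "steps": [
    [0,[0.2,-0.9,0],0.06],
    [0,[0.2,-0.9,0],0.06],
    [0,[0.3,-0.9,0],0.06],
    [0,[0.3,-0.9,0],0.06],
    [0,[0.3,-0.9,0],0.06]
  ]
}}

```text
clock: 12.42
eef_pos: [512.8, 23.4, 115.4]
eef_rot: [3.141, 0.001, 0.855]
wrist_force: [1.1, -1.9, -1.2]
finger_gap: 15.6
```

Run:
```python
from g import *
rep()
im,d=manip.camera("side")
x0,y0,w,h=(150,110,150,110)
cv2.imwrite("pics/side8.png",cv2.resize(im[y0:y0+h,x0:x0+w,::-1],None,fx=5,fy=5,interpolation=cv2.INTER_CUBIC))
```

```text
post theta 0.506 yaw theta 0.502 radius 157.5 F [ 1.1 -1.9 -1.2] M [-0.44 -0.21 -0.14] gap 15.6 q [-0.03  0.31  1.72 -0.    1.1  -0.88] qd 0.897 t 12.42 [512.8  23.4 115.4]
```

View pics/side8.png

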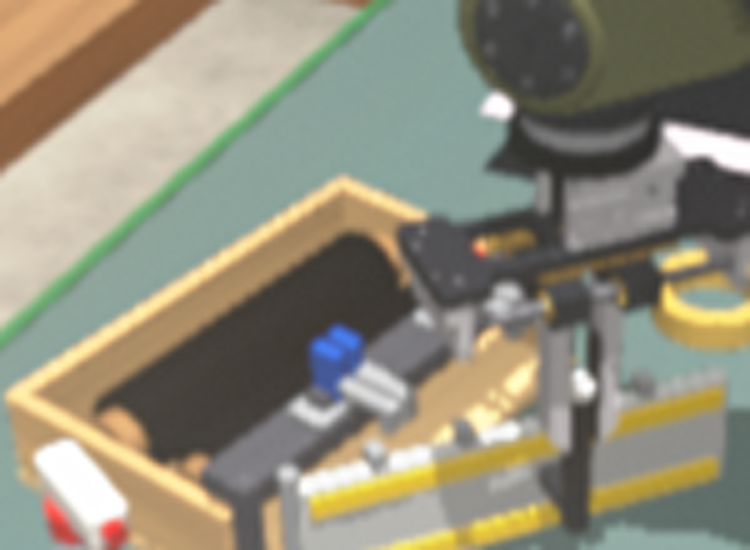

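The gate is following: it stands about 0.5 rad open, with the fingers on the post at (578,400). Continuing through the detent.

Call:
{"method": "arm_command", "body": {
  "steps": [
    [0,[0.3,-0.9,0],0.06],
    [0,[0.3,-0.9,0],0.06],
    [0,[0.3,-0.9,0],0.06],
    [0,[0.3,-0.9,0],0.06],
    [0,[0.3,-0.9,0],0.06]
  ]
}}

```text
clock: 12.88
eef_pos: [494.1, 66.5, 115.4]
eef_rot: [3.141, 0.001, 0.556]
wrist_force: [1.6, -3.2, -1.0]
finger_gap: 15.3
```

```bash
python3 -c "
from g import *
rep()"
```

```text
post theta 0.805 yaw theta 0.801 radius 157.3 F [ 1.6 -3.2 -1. ] M [-0.57 -0.25 -0.1 ] gap 15.3 q [ 0.06  0.28  1.77 -0.    1.09 -0.5 ] qd 0.937 t 12.88 [494.1  66.5 115.4]
```

Call:
{"method": "arm_command", "body": {
  "steps": [
    [0,[0.3,-0.9,0],0.06],
    [0,[0.3,-0.9,0],0.06],
    [0,[0.3,-0.9,0],0.06],
    [0,[0.3,-0.9,0],0.06],
    [0,[0.3,-0.9,0],0.06]
  ]
}}

```text
clock: 13.3
eef_pos: [488.9, 113.8, 115.4]
eef_rot: [3.141, -0.0, 0.256]
wrist_force: [3.2, -3.1, -3.5]
finger_gap: 15.6
```

```bash
python3 -c "
from g import *
rep()"
```

```text
post theta 1.109 yaw theta 1.101 radius 157.2 F [ 3.2 -3.1 -3.5] M [-0.58 -0.7  -0.14] gap 15.6 q [ 0.16  0.29  1.76 -0.    1.09 -0.1 ] qd 0.938 t 13.3 [488.9 113.8 115.4]
```

Call:
{"method": "arm_command", "body": {
  "steps": [
    [0,[0.3,-0.9,0],0.06],
    [0,[0.3,-0.9,0],0.06],
    [0,[0.3,-0.9,0],0.06],
    [0,[0.3,-0.9,0],0.06],
    [0,[0.2,-0.6,0],0.04]
  ]
}}

```text
clock: 13.72
eef_pos: [497.1, 157.3, 115.4]
eef_rot: [3.141, -0.001, -0.024]
wrist_force: [3.3, -4.4, -2.0]
finger_gap: 15.5
```

Call:
{"method": "arm_command", "body": {
  "steps": [
    [0,[0.2,-0.6,0],0.04],
    [0,[0.2,-0.6,0],0.04],
    [0,[0.2,-0.6,0],0.04],
    [0,[0.1,-0.3,0],0.02],
    [0,[0,0,0],0]
  ]
}}

```text
clock: 14.13
eef_pos: [505.6, 177.5, 115.4]
eef_rot: [3.141, -0.001, -0.162]
wrist_force: [2.8, -4.2, -0.5]
finger_gap: 15.4
```

```bash
python3 -c "
from g import *
rep()"
```

```text
post theta 1.532 yaw theta 1.519 radius 156.9 F [ 2.8 -4.2 -0.5] M [-0.72 -0.58 -0.13] gap 15.4 q [ 0.27  0.36  1.66 -0.    1.12  0.43] qd 0.043 t 14.13 [505.6 177.5 115.4]
```

Call:
{"method": "arm_command", "body": {
  "steps": [
    [0,[0.1,-0.4,0],0.03],
    [0,[0.1,-0.2,0],0.02],
    [0,[0,0,0],0],
    [0,[0,0,0],0],
    [0,[0,0,0],0]
  ]
}}

```text
clock: 14.55
eef_pos: [508.4, 182.7, 115.4]
eef_rot: [3.141, -0.001, -0.21]
wrist_force: [4.6, -4.3, -1.9]
finger_gap: 15.1
```

Call:
{"method": "arm_command", "body": {
  "steps": [
    [0,[0,0,0],0],
    [0,[0,0,0],0],
    [0,[0,0,0],0],
    [0,[0,0,0],0],
    [0,[0,0,0],0]
  ]
}}

```text
clock: 14.97
eef_pos: [508.3, 182.6, 115.4]
eef_rot: [3.141, -0.001, -0.21]
wrist_force: [4.2, -5.1, -2.0]
finger_gap: 15.3
```

Run:
```python
from g import *
rep()
for n in("top","side"):
    im,d=manip.camera(n);np.save(f"pics/{n}9d.npy",d)
    x0,y0,w,h=(120,40,260,180) if n=="top" else(130,110,190,140)
    cv2.imwrite(f"pics/{n}9.png",cv2.resize(im[y0:y0+h,x0:x0+w,::-1],None,fx=3 if n=="top" else 4,fy=3 if n=="top" else 4,interpolation=cv2.INTER_CUBIC))
```

```text
post theta 1.569 yaw theta 1.567 radius 156.8 F [ 4.2 -5.1 -2. ] M [-0.71 -0.7  -0.1 ] gap 15.3 q [ 0.28  0.37  1.65 -0.    1.12  0.49] qd 0.003 t 14.97 [508.3 182.6 115.4]
```

View pics/side9.png

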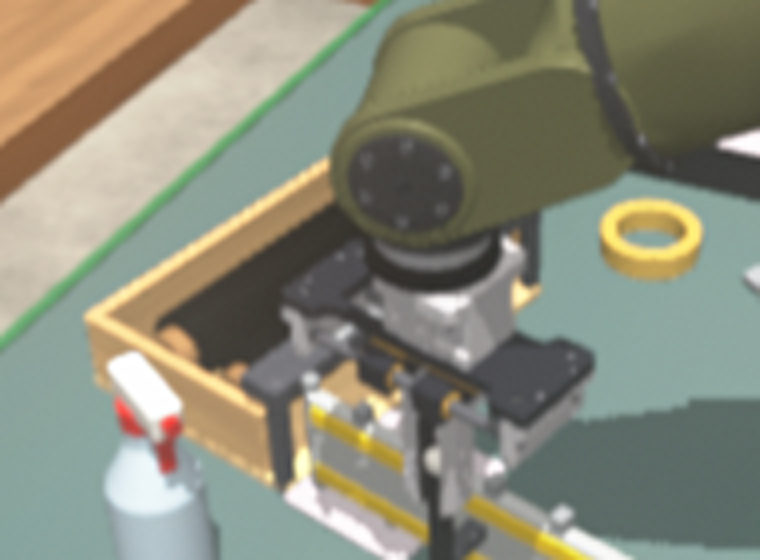

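View pics/top9.png

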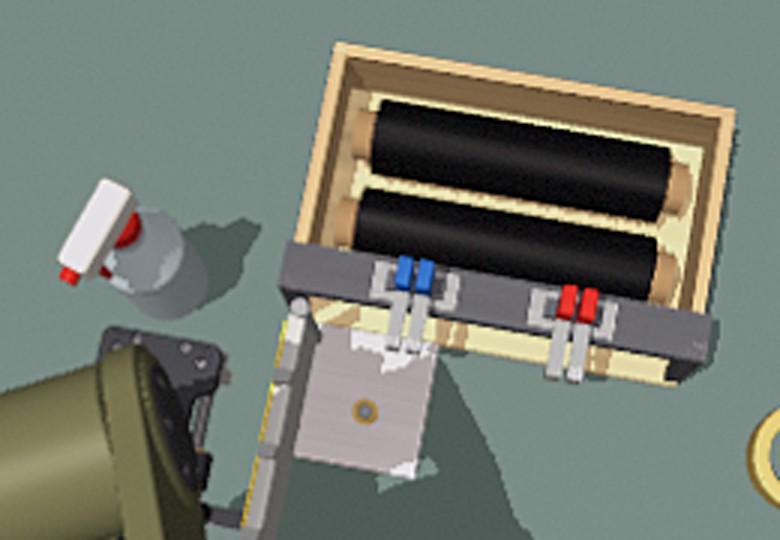

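The top view shows the gate square to the front, running from (300,305) to (255,540). Both catches are squeezed, blue at (415,275) and red at (578,305), and the bottle is untouched. The arm is still, so I'm handing in.

```bash
python3 -c "
from g import *
rep(); manip.sign_off()"
```

```text
post theta 1.569 yaw theta 1.567 radius 156.8 F [ 4.5 -4.5 -2.6] M [-0.72 -0.76 -0.05] gap 15.4 q [ 0.28  0.37  1.65 -0.    1.12  0.49] qd 0.002 t 15.07 [508.3 182.7 115.4]
the job is handed in; nothing more can be done
```

The tote is open and the job is handed in at about 15 s. I squeezed the red catch, then the blue one, and then swung the gate out past its detent. The gripper still holds the gate by its post.

- **Catches:** the fingers closed to about 23 mm on each catch, so all four tabs are fully in. The last top picture shows both pairs of pads still together.
- **Gate:** it stands at about 1.57 rad, worked out from the gripper's position about the hinge. The top picture agrees that it is square to the tote's front.
- **Grip:** the fingers read 15.4 mm on the 16 mm post with a 40 N grip. The arm is still, and the wrist force is about 7 N.
- **Bystanders:** in the last pictures the spray bottle and tape roll look undisturbed. The knife was mostly out of view there, but the arm never went down near it.
- **Disagreements:** the two cameras differed by about 4 mm sideways on the pads. I used the average, and the grips showed it was off by up to about 2 mm. No check failed.

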